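# Full stirring for the short wide culture vessel

### The job

The culture in the short, wide steel vessel needs full stirring speed. With one fingertip (or the closed fingers), press on the thumbwheel of that vessel's own stirrer base and roll it away from the robot, all the way to its stop. Leave the thumbwheels of the other two stirrers as they are.

Things in the scene. Friction and masses are not known exactly. Their poses are not given: they have to be found in the camera images.
- wide_wheel (a joint): angle (rad) of the black thumbwheel, 16 mm wide, radius 30 mm, on the short wide vessel's stirrer. Grows as its top rolls away from the robot; stops at -0.8 and 0.8 (full speed), starts -0.75 to -0.25; the white line on its rim is on top at 0. 30 mm of travel over the crown rolls 1 rad; lift and repeat. Stays put. Sprung: gives up to 6 mm downward, 2 N at touch, 5 N at 4 mm; roll at 3 to 4 mm.
- wide_crown (a point): top of that wheel's rim, unpressed: 82 mm above the table, 12 mm above the base (180 x 260 mm, 70 mm high), in a slot 54 x 20 mm; fixed to the base. +x: rolling direction, away from the robot (turned 0.12 rad at most), +y: along the axle to the vessel, z up. Short wide vessel (lid 128 mm across, top 191 mm above the table): axis at x -50, y +140 mm. On the -y side no vessel within 90 mm.
- tall_a_mark (a point): white line across the rim of the thumbwheel on one stirrer with a tall narrow steel vessel (76 mm across, its top 256 mm above the table), whose base and wheel are like those of the short wide vessel's stirrer. The point is the line's middle and goes round with the wheel. Leave this wheel alone: the line displaced less than 10 mm.
- tall_b_mark (a point): white line across the rim of the thumbwheel on the other stirrer with a tall narrow steel vessel (76 mm across, its top 256 mm above the table), whose base and wheel are like those of the short wide vessel's stirrer. The point is the line's middle and goes round with the wheel. Leave this wheel alone: the line displaced less than 10 mm.

How it is judged:
At the end, for the whole second after the job is handed in: The thumbwheel of the short wide vessel's stirrer is rolled away from the robot to its stop (within 0.25 rad of it, above 0.55 rad) and at rest, and the white lines on the other two thumbwheels are within 10 mm of where they began (value of joint wide_wheel above 0.55 rad and velocity of joint wide_wheel below 0.1 rad/s and distance of each of tall_a_mark, tall_b_mark from where it was at the start of the episode below 0.01 m); the robot touches nothing.
It fails at once if the thumbwheel of a stirrer with a tall vessel is rolled (its white line displaced by more than 10 mm) (distance of any of tall_a_mark, tall_b_mark from where it was at the start of the episode above 0.01 m).
It also fails if it takes over 40 s, if anything falls off the work surface, if the arm or the gripper's body presses on something with over 40 N, if the wrist force passes 120 N, or if a joint passes its speed limit or range.

### The arm

A 6-joint arm with a two-finger parallel gripper is mounted at the origin on the work surface. World frame = base frame: x ahead of the robot, y to its left, z up, the work surface at z = 0. Lengths are in m, angles in rad, forces in N, time in s.
With the tool pointing down it reaches from about 0.25 to 0.775 m from the base axis. Payload 4 kg.
Tool frame: the origin (TCP) lies midway between the tips of the shut fingers; the grasp point (between the pads) lies robot.grasp_offset behind it (robot.grasp_offset is the distance from the TCP to the grasp point, in m); z points along the fingers, x is the direction in which the jaws open and shut, and the axes are right-handed (so a half turn about z gives the same grasp; the last joint's range is limited). The gripper opens to 94 mm and grips with 3 to 60 N. Pads are 16 mm wide; open, the fingers measure 119 mm over their backs; the gripper's body (75 mm by 177 mm) begins 78 mm behind the grasp point.
Start: joints at [-1.272, 0.087, 1.371, -0, 1.684, -0.103], TCP at [0.215, -0.506, 0.206] pointing down, gripper open.
Joint ranges: [-3.1, 3.1], [-0.76, 2.03], [0.27, 2.55], [-1.08, 4.22], [0.17, 2.65], [-2.57, 2.57]. Speed limits (rad/s): [2.79, 2.79, 3.14, 3.14, 3.14, 3.14].

### API

Orientations are given as a rotation vector (axis times angle).
In Python, from cell import robot gives the robot as it stands.
- The arm moves only by the tool step_arm, never from a script. Its argument "deltas" is text: rows parted by semicolons, each of 5 numbers parted by spaces: the closure in counts, from 0 (fully open) to 255 (shut), then the shift along the tool's x, y, z in cm, then the turn about the tool's z in rad. A call has 1 to 12 rows; each row is the pose to reach, as a shift and turn from the pose commanded when the call began, along the tool's axes at that moment; what a row does not reach only later rows make up. A row lasts 1/8 s, in which the tool goes at most 62.5 mm and 10.7 degrees, less where a joint would pass 70% of its speed; a pose out of reach is approached as far as the arm can. A call with a gripper value outside its range is refused whole. The fingers move at their own pace and stop on an object; "grip_force" is the grip in N (left out, the last holds). Time passes only in rows, so rows that repeat a pose let the fingers close. It gives the time, the measured TCP pose, the force and the opening at its end, in the units of the state.
- robot.observe(): the state, without advancing time (a new reading comes with each control period).
- robot.snapshot(name): name is "side" or "top" or "wrist"; returns a dict with "img" (384x512x3 uint8, red, green, blue), "range_z" (384x512 float32, m along the optical axis (not along the pixel's ray), 0 where there is no reading), "fovy" (degrees; the focal length in pixels is half the picture's height over the tangent of half this angle, whatever the lens; pixels are square), "cx", "cy" (the principal point, pixels), "D" ([k1, k2, p1, p2, k3] as OpenCV has them; the pictures are not rectified), "rvec" (rotation vector, rad) and "tvec" (3), from world to camera coordinates, as OpenCV has them; the wrist camera has in their place "mount" (4x4, takes a point from camera to tool coordinates, whose origin is the TCP and whose axes are the tool frame's). Camera axes: x right, y down, z forward; pixel columns grow to the right and rows downward; lengths in m; the calibration is good to about 2 mm. A picture is of the moment at which its call begins: read the wrist's pose just before it.
- robot.job_done(): hands the job in, once; it reports no verdict.
The state is a dict: "clock": time; "joint_positions": joint angles; "joint_vel": joint speeds; "joint_torque": joint torques, N m; "position": TCP position; "ee_rot": TCP orientation; "contact_force": force on the tool from outside, world axes, zero at the start; "wrist_torque": the same for the moment, N m; "finger_gap": opening from 0.0 (shut) to 1.0 (fully open).
Only numpy, scipy, OpenCV 4.12 (cv2) and the standard library are available. Lean on these libraries where they do the work, as an engineer would, in place of code of your own. Each camera call takes 0.05 s, during which the arm holds its last target.

## Working session

There is one attempt and no reset: what is moved stays moved. The work goes in short steps, Python scripts to look and compute and a tool call to move; the robot and the scene stay as the last step left them, time stands still between calls to the robot, and variables do not carry over. Pictures are saved under pics/ and viewed, and the job is handed in when it is done.

Besides the shell and the picture viewer there is one more tool, called after ">>>" as name(argument=value, ...), one argument or row to a line, values as JSON. step_arm: Moves the arm, as the interface text tells. Its arguments: {"type":"object","properties":{"deltas":{"type":"string"},"grip_force":{"type":"number"}},"required":["deltas"]}

```bash
mkdir -p pics; python3 - <<'E'
from cell import robot
import cv2,pickle
s=robot.observe(); print(s['clock'],s['position'],s['ee_rot'],s['contact_force'],s['finger_gap'],robot.grasp_offset)
for n in('side','top'):
    d=robot.snapshot(n); pickle.dump(d,open(n+'.pkl','wb')); cv2.imwrite(f'pics/{n}0.png',d['img'][:,:,::-1])
    print({k:v for k,v in d.items() if k not in('img','range_z')})
E
```

```text
0.0 [ 0.21491866 -0.50568119  0.20427956] [-2.61886194  1.7326973   0.00270992] [ 0.32488629 -0.16652625 -0.15656382] 0.997583499333895 0.0188
{'fovy': 53.19939461064295, 'cx': 254.96555215124093, 'cy': 190.5150076742612, 'D': array([-0.07756742,  0.        ,  0.        ,  0.        ,  0.        ]), 'rvec': array([ 2.12190767,  0.80981706, -0.40128345]), 'tvec': array([-0.39809581, -0.14428827,  1.35910873])}
{'fovy': 44.345241559978625, 'cx': 255.01748543170604, 'cy': 187.1656840298216, 'D': array([-0.07032522,  0.        ,  0.        ,  0.        ,  0.        ]), 'rvec': array([ 2.13052732, -2.1643854 ,  0.16366874]), 'tvec': array([-0.00226399,  0.56961192,  1.10876986])}
```

View pics/side0.png

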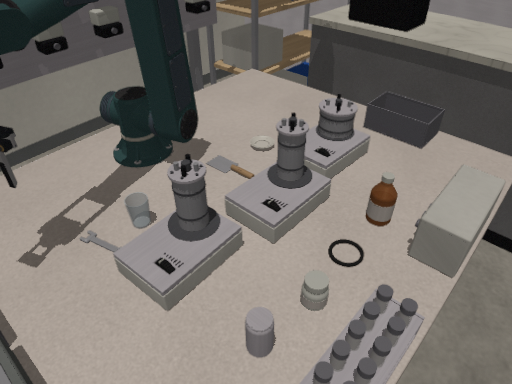

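View pics/top0.png

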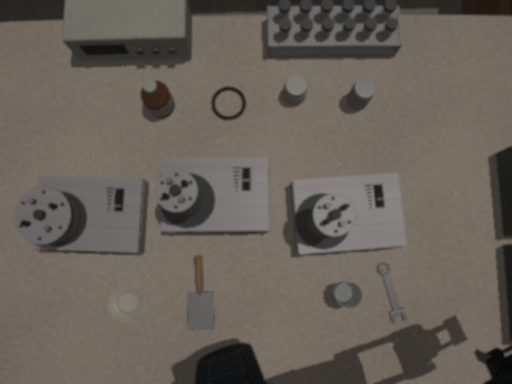

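The short wide vessel is the left one in the top view, at (45,218), and its wheel is near (118,200). Next I'll enlarge that area and measure it.

```bash
cat > h.py <<'E'
import numpy as np,cv2,pickle
def K(d):
    f=192/np.tan(np.radians(d['fovy']/2)); return np.array([[f,0,d['cx']],[0,f,d['cy']],[0,0,1]])
def Rt(d): return cv2.Rodrigues(np.array(d['rvec'],float))[0],np.array(d['tvec'],float)
def onz(d,u,v,z):
    p=cv2.undistortPoints(np.array([[[u,v]]],float),K(d),d['D'])[0,0]
    R,t=Rt(d); o=-R.T@t; r=R.T@np.array([p[0],p[1],1]); return o+r*(z-o[2])/r[2]
def deep(d,u,v):
    p=cv2.undistortPoints(np.array([[[u,v]]],float),K(d),d['D'])[0,0]
    R,t=Rt(d); Z=d['range_z'][int(v),int(u)]; return R.T@(np.array([p[0],p[1],1])*Z-t)
def proj(d,P):
    return cv2.projectPoints(np.array(P,float).reshape(-1,1,3),d['rvec'],d['tvec'],K(d),d['D'])[0][:,0]
E
python3 - <<'E'
from h import *
d=pickle.load(open('top.pkl','rb'))
c=d['img'][165:265,10:160,::-1]; cv2.imwrite('pics/topc.png',cv2.resize(c,None,fx=5,fy=5,interpolation=cv2.INTER_CUBIC))
s=pickle.load(open('side.pkl','rb'))
c=s['img'][85:185,280:400,::-1]; cv2.imwrite('pics/sidec.png',cv2.resize(c,None,fx=5,fy=5,interpolation=cv2.INTER_CUBIC))
for u,v in((130,200),(130,240),(95,240),(45,215),(118,200)): print(u,v,deep(d,u,v))
E
```

```text
130 200 [0.53948179 0.28809709 0.06658014]
130 240 [0.44415962 0.2852182  0.07022197]
95 240 [0.44509101 0.36877832 0.07001234]
45 215 [0.49605628 0.44601803 0.17358441]
118 200 [0.53796046 0.31257777 0.08215479]
```

View pics/topc.png

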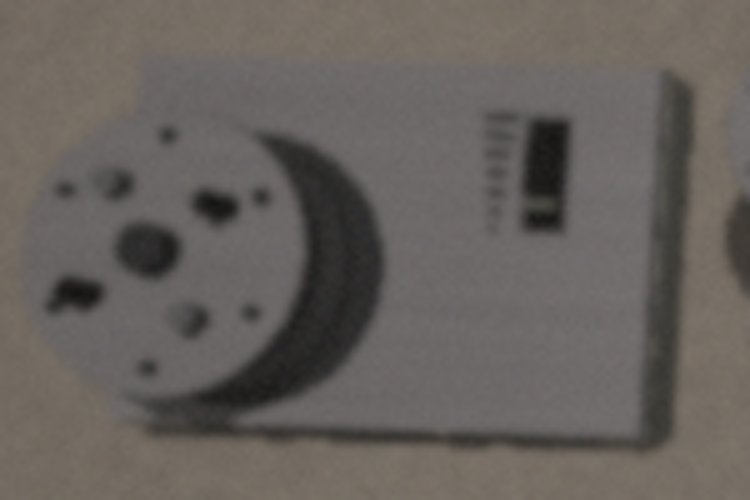

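View pics/sidec.png

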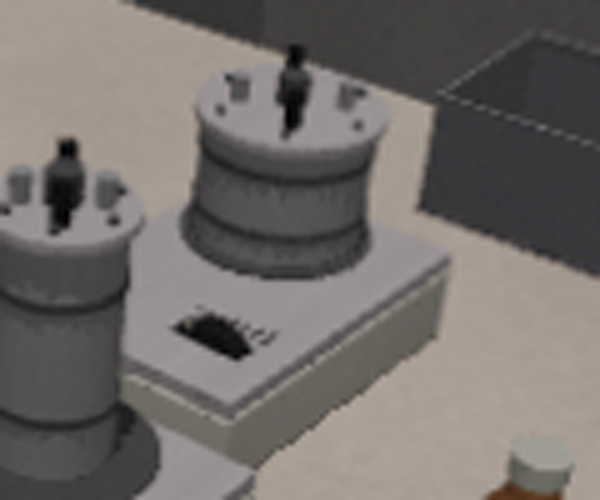

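```bash
python3 - <<'E'
from h import *
d=pickle.load(open('top.pkl','rb'));s=pickle.load(open('side.pkl','rb'))
f=lambda x,y,z:onz(d,10+(x+.5)/5-.5,165+(y+.5)/5-.5,z)
C=[f(*p,.07) for p in((530,118),(571,120),(563,232),(523,230))]
for c in C: print(c)
print('slot c',np.mean(C,0), 'len',C[0]-C[3],C[1]-C[2])
a,b=f(660,70,.07),f(642,435,.07);print('edge',a,b,np.arctan2(a[1]-b[1],a[0]-b[0]), np.linalg.norm(a-b))
e,g=f(140,52,.07),f(660,70,.07);print('far edge',e,g,np.arctan2(e[1]-g[1],e[0]-g[0])-np.pi/2)
ax=f(165,252,.191);print('lid',ax)
th=np.arctan2(a[1]-b[1],a[0]-b[0])
for th in(th,np.arctan2(e[1]-g[1],e[0]-g[0])-np.pi/2):
  x=np.array([np.cos(th),np.sin(th)]);y=np.array([-x[1],x[0]])
  print('crown from lid',ax[:2]+.05*x-.14*y)
print('line',f(542,203,.079))
# crown by depth
R,t=Rt(d)
P=[]
for v in range(184,216):
  for u in range(110,128):
    p=deep(d,u,v); 
    if p[2]>.0755:P.append(p)
P=np.array(P);print(len(P),P.min(0),P.max(0),np.median(P,0))
# side check
sc=lambda x,y:(280+(x+.5)/5-.5,85+(y+.5)/5-.5)
print('side crown proj',[(np.array(q)-[280,85])*5 for q in proj(s,[[*np.mean(C,0)[:2],.082],[*np.mean(C,0)[:2],.07]])])
for n,dd in(('lid',(290,100)),):
  print(onz(s,*sc(*dd),.191))
E
```

```text
[0.56801093 0.32263108 0.07      ]
[0.56673867 0.30277839 0.07      ]
[0.51300292 0.30533645 0.07      ]
[0.51421845 0.32457799 0.07      ]
slot c [0.54049274 0.31383098 0.07      ] len [ 0.05379249 -0.00194691  0.        ] [ 0.05373575 -0.00255806  0.        ]
edge [0.59030184 0.26034547 0.07      ] [0.41682314 0.26585629 0.07      ] -0.03175586285756419 0.1735662113734404
far edge [0.60331722 0.51552328 0.07      ] [0.59030184 0.26034547 0.07      ] -0.05096099361645878
lid [0.49447578 0.44349436 0.191     ]
crown from lid [0.54000549 0.30197742]
crown from lid [0.53727941 0.30112917]
line [0.52598388 0.31317361 0.079     ]
116 [ 0.40111442 -0.0039094   0.07564966] [0.57687793 0.32347694 1.18022261] [0.53917879 0.31379011 0.0805858 ]
side crown proj [array([212.58623965, 317.49413031]), array([210.70331841, 333.58214436])]
[0.51921043 0.41152308 0.191     ]
```

```bash
python3 - <<'E'
from cell import robot
from h import *
s=robot.observe();R=cv2.Rodrigues(np.array(s['ee_rot']))[0];print(R)
w=robot.snapshot('wrist');print(w['mount'],w['fovy']);cv2.imwrite('pics/w0.png',w['img'][:,:,::-1])
yaw=np.arctan2(R[1,0],R[0,0]);print('yaw x',yaw)
p=np.array(s['position'])
for tgt in(-.04,-.04+np.pi):print('turn about tool z', -(np.arctan2(np.sin(tgt-yaw),np.cos(tgt-yaw))))
print('tool shift cm to above crown z=.33',R.T@(np.array([.54,.314,.33])-p)*100)
d=pickle.load(open('top.pkl','rb'))
for q in((30,215),(45,235),(60,215),(40,205)):print(deep(d,*q))
E
```

```text
[[ 3.91036521e-01 -9.20374981e-01 -5.77067074e-04]
 [-9.20373207e-01 -3.91036906e-01  1.81610491e-03]
 [-1.89715205e-03 -1.79046273e-04 -9.99998184e-01]]
[[ 9.99999172e-01 -1.17528699e-03 -5.25006507e-04 -4.74167043e-04]
 [ 1.27449005e-03  9.61229993e-01  2.75744948e-01 -7.87503299e-02]
 [ 1.80572551e-04 -2.75745388e-01  9.61230695e-01 -1.78616342e-01]
 [ 0.00000000e+00  0.00000000e+00  0.00000000e+00  1.00000000e+00]] 60.24275183539088
yaw x -1.1690380440670212
turn about tool z -1.1290380440670211
turn about tool z 2.0125546095227715
tool shift cm to above crown z=.33 [-62.75937325 -61.97805917 -12.42459633]
[0.49716052 0.48318132 0.16605819]
[0.45315302 0.44734501 0.16626497]
[0.49676697 0.41757117 0.16176794]
[0.51893304 0.46180928 0.16578957]
```

View pics/w0.png

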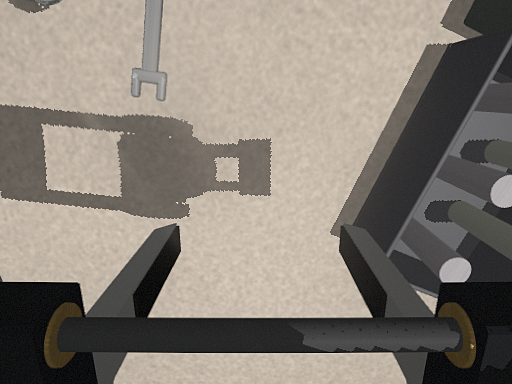

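>>> step_arm(
  deltas="255 0 0 -6 0; 255 0 0 -12.4 0; 255 -10 -10 -12.4 -0.2; 255 -15 -15 -12.4 -0.4; 255 -20 -20 -12.4 -0.5; 255 -25 -25 -12.4 -0.6; 255 -30 -30 -12.4 -0.7; 255 -35 -35 -12.4 -0.8; 255 -40 -40 -12.4 -0.9; 255 -45 -45 -12.4 -1.0; 255 -50 -50 -12.4 -1.129; 255 -54 -54 -12.4 -1.129",
  grip_force=20,
)

```text
clock: 1.65
position: [0.4492, 0.0755, 0.3293]
ee_rot: [3.141, -0.061, 0.001]
contact_force: [1.1, -0.2, -0.2]
finger_gap: 0.005
```

```bash
cat >> h.py <<'E'
def to(P,yaw=None):
    from cell import robot
    s=robot.observe();R=cv2.Rodrigues(np.array(s['ee_rot']))[0];p=np.array(s['position'])
    y=np.arctan2(R[1,0],R[0,0])
    print('t',s['clock'],'pos',p.round(4),'yaw',round(y,3),'F',np.array(s['contact_force']).round(1),'gap',round(s['finger_gap'],3),'j6',s['joint_positions'][5])
    print('shift cm',(R.T@(np.array(P)-p)*100).round(2),'turn',None if yaw is None else -(yaw-y))
E
python3 -c "
from h import *
to([.54,.314,.33],-.04)"
```

```text
t 1.65 pos [0.4492 0.0755 0.3293] yaw -0.039 F [ 1.1 -0.2 -0.2] gap 0.005 j6 0.08109839435487089
shift cm [  8.14 -24.19  -0.08] turn 0.0009437414362104546
```

>>> step_arm(
  deltas="255 2 -6 0 0; 255 4 -12 0 0; 255 6 -18 0 0; 255 7 -21 0 0; 255 7 -21 0 0; 255 7 -21 0 0",
)

```text
clock: 2.4
position: [0.5272, 0.2799, 0.3292]
ee_rot: [3.14, -0.063, -0.001]
contact_force: [-0.2, 0.1, 0.2]
finger_gap: 0.007
```

```bash
python3 - <<'E'
from h import *
from cell import robot
to([.52,.313,.20],-.04)
s=robot.observe()
w=robot.snapshot('wrist');w.update(pos=s['position'],rot=s['ee_rot']);pickle.dump(w,open('w.pkl','wb'))
cv2.imwrite('pics/w1.png',w['img'][:,:,::-1])
E
```

```text
t 2.4 pos [0.5272 0.2799 0.3292] yaw -0.04 F [-0.2  0.1  0.2] gap 0.007 j6 0.4334437676093637
shift cm [-0.84 -3.29 12.91] turn -0.00027620156437202503
```

View pics/w1.png

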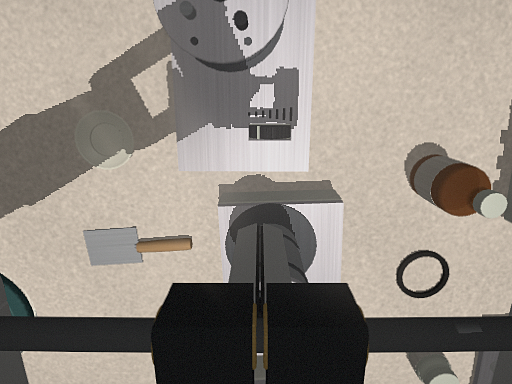

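```bash
python3 - <<'E'
from h import *
w=pickle.load(open('w.pkl','rb'))
T=np.eye(4);T[:3,:3]=cv2.Rodrigues(np.array(w['rot']))[0];T[:3,3]=w['pos']
C=np.linalg.inv(T@np.array(w['mount']));w['rvec']=cv2.Rodrigues(C[:3,:3])[0].ravel();w['tvec']=C[:3,3];pickle.dump(w,open('w.pkl','wb'))
c=w['img'][85:165,220:320,::-1];cv2.imwrite('pics/w1c.png',cv2.resize(c,None,fx=6,fy=6,interpolation=cv2.INTER_CUBIC))
print('proj crown',proj(w,[[.54,.314,.082],[.54,.314,.07]]), deep(w,270,128),deep(w,270,134))
P=np.array([deep(w,u,v) for v in range(115,145) for u in range(242,298)])
P=P[(P[:,2]>.079)&(P[:,2]<.09)];print(len(P),P.min(0),P.max(0),P.mean(0))
E
```

```text
proj crown [[269.97236858 132.64035066]
 [269.69449598 131.64759603]] [0.54025106 0.31976548 0.08116689] [0.54000741 0.31215486 0.08091309]
218 [0.52491888 0.30636966 0.0790178 ] [0.55438116 0.32269749 0.08444494] [0.53918359 0.31468288 0.08085649]
```

View pics/w1c.png

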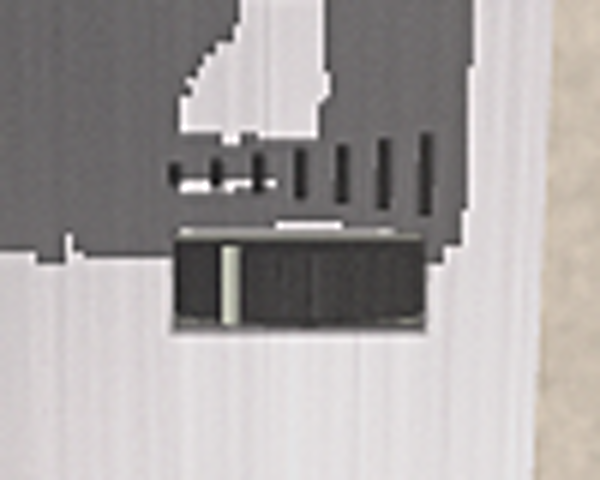

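```bash
python3 -c "
from h import *
to([.526,.3146,.10],-.04)"
```

```text
t 2.45 pos [0.5272 0.2794 0.3297] yaw -0.041 F [0.7 0.6 0.6] gap 0.002 j6 0.433508402267794
shift cm [-0.27 -3.52 22.97] turn -0.0010100796544085591
```

>>> step_arm(
  deltas="255 -0.3 -3.5 0 0; 255 -0.3 -3.5 6 0; 255 -0.3 -3.5 12 0; 255 -0.3 -3.5 17 0; 255 -0.3 -3.5 21 0; 255 -0.3 -3.5 23 0; 255 -0.3 -3.5 23 0; 255 -0.3 -3.5 23 0",
)

```text
clock: 3.45
position: [0.5267, 0.3151, 0.1015]
ee_rot: [-3.14, 0.064, -0.004]
contact_force: [-0.2, 0.9, -0.1]
finger_gap: 0.007
```

```bash
python3 - <<'E'
from h import *
from cell import robot
for i in range(4): to([.526,.3146,.078],-.04);w=robot.snapshot('side')
c=w['img'][60:185,260:410,::-1];cv2.imwrite('pics/s2.png',cv2.resize(c,None,fx=5,fy=5,interpolation=cv2.INTER_CUBIC))
w=robot.snapshot('wrist');cv2.imwrite('pics/w2.png',w['img'][:,:,::-1])
E
```

```text
t 3.45 pos [0.5267 0.3151 0.1015] yaw -0.041 F [-0.2  0.9 -0.1] gap 0.007 j6 0.48798955720738657
shift cm [-0.07  0.06  2.35] turn -0.001068892099350828
t 3.5 pos [0.5269 0.3154 0.1018] yaw -0.041 F [ 0.7  0.5 -0.3] gap 0.009 j6 0.48801529032971475
shift cm [-0.1   0.09  2.38] turn -0.0008666352783291004
t 3.55 pos [0.5269 0.3156 0.1018] yaw -0.041 F [0.1 0.8 0.5] gap 0.005 j6 0.4880039218004719
shift cm [-0.1   0.11  2.38] turn -0.000583321496799051
t 3.6 pos [0.5268 0.3157 0.1016] yaw -0.04 F [-0.  -0.7  0.7] gap 0.001 j6 0.4879876002645063
shift cm [-0.08  0.11  2.36] turn -0.0003533290411783449
```

View pics/s2.png

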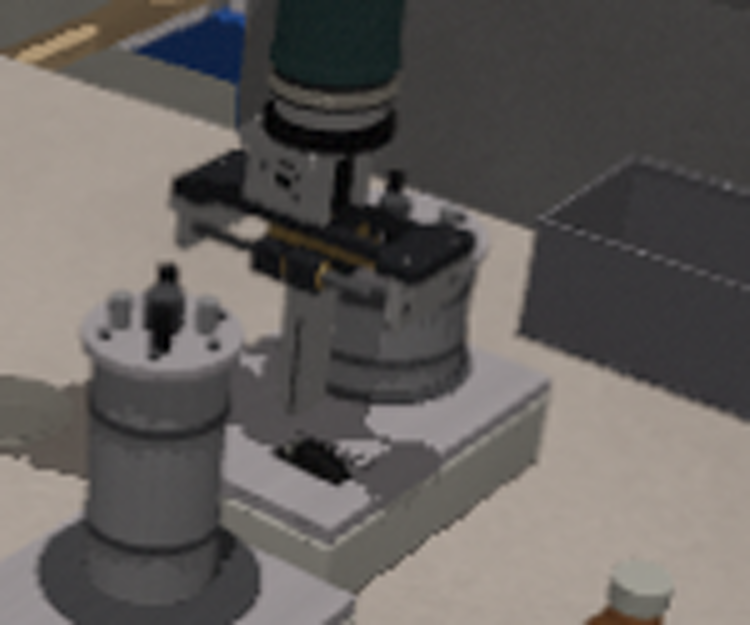

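View pics/w2.png

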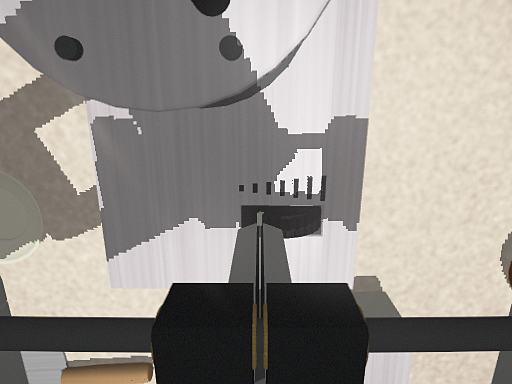

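The fingertips sit over the near part of the wheel at about (262,215) in the wrist view, and the hand clears the vessel. Pressing now.

>>> step_arm(
  deltas="255 0 0.1 1.5 0; 255 0 0.1 2 0; 255 0 0.1 2.3 0; 255 0 0.1 2.3 0; 255 0 0.1 2.3 0",
)

```text
clock: 4.32
position: [0.5256, 0.3141, 0.0768]
ee_rot: [3.14, -0.063, -0.0]
contact_force: [-2.3, -1.8, 3.5]
finger_gap: 0.005
```

```bash
python3 -c "
from h import *
to([.554,.3135,.078],-.04)"
```

```text
t 4.325 pos [0.5256 0.3141 0.0768] yaw -0.04 F [-2.3 -1.8  3.5] gap 0.005 j6 0.4866357070872477
shift cm [ 2.84 -0.05 -0.13] turn -3.1357670539876314e-05
```

>>> step_arm(
  deltas="255 0.4 0 -0.05 0; 255 0.8 0 -0.1 0; 255 1.2 0 -0.1 0; 255 1.6 0 -0.1 0; 255 2.0 0 -0.1 0; 255 2.4 0 -0.1 0; 255 2.8 0 -0.1 0; 255 2.8 0 -0.1 0",
)

```text
clock: 5.32
position: [0.5546, 0.3134, 0.0773]
ee_rot: [-3.141, 0.063, -0.002]
contact_force: [1.9, -1.5, 3.1]
finger_gap: 0.007
```

>>> step_arm(
  deltas="255 0 0 -1 0; 255 0 0 -2 0; 255 -2.5 0 -2.5 0;255 -5.5 0 -2.5 0; 255 -5.5 0 -2.5 0; 255 -5.5 0 -2.5 0",
)

```text
clock: 6.08
position: [0.4992, 0.3158, 0.1028]
ee_rot: [-3.141, 0.062, -0.001]
contact_force: [0.1, -0.1, 0.4]
finger_gap: 0.009
```

```bash
python3 - <<'E'
from h import *
from cell import robot
to([.526,.3146,.078],-.04)
w=robot.snapshot('wrist');cv2.imwrite('pics/w3.png',w['img'][:,:,::-1])
c=w['img'][140:260,220:360,::-1];cv2.imwrite('pics/w3c.png',cv2.resize(c,None,fx=5,fy=5,interpolation=cv2.INTER_CUBIC))
E
```

```text
t 6.075 pos [0.4992 0.3158 0.1028] yaw -0.04 F [ 0.1 -0.1  0.4] gap 0.009 j6 0.5079023042026114
shift cm [2.68 0.02 2.48] turn 0.000301245127763243
```

View pics/w3c.png

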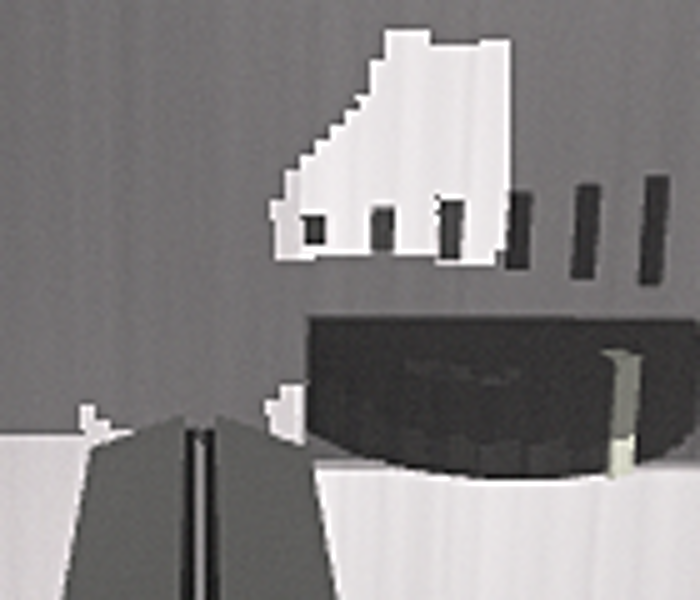

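It rolled from about −0.53 to about +0.5 rad: the line is now at (622,410) in the crop, past the slot centre at 508. A second stroke should reach the stop.

>>> step_arm(
  deltas="255 3.1 0 0 0; 255 3.1 0 1.5 0; 255 3.1 0 2.2 0; 255 3.1 0 2.5 0; 255 3.1 0 2.5 0; 255 3.5 0 2.5 0; 255 3.9 0 2.5 0; 255 4.3 0 2.5 0; 255 4.7 0 2.5 0; 255 5.1 0 2.5 0; 255 5.4 0 2.5 0; 255 5.4 0 2.5 0",
)

```text
clock: 7.62
position: [0.5537, 0.3136, 0.0775]
ee_rot: [-3.14, 0.063, -0.003]
contact_force: [0.8, 0.7, 3.9]
finger_gap: 0.005
```

>>> step_arm(
  deltas="255 0 0 -1 0; 255 0 0 -2 0; 255 -2.5 0 -2.5 0;255 -5.5 0 -2.5 0; 255 -5.5 0 -2.5 0; 255 -5.5 0 -2.5 0",
)

```text
clock: 8.38
position: [0.4984, 0.3155, 0.1028]
ee_rot: [3.141, -0.063, 0.002]
contact_force: [0.3, -0.5, -0.2]
finger_gap: 0.003
```

```bash
python3 - <<'E'
from h import *
from cell import robot
s=robot.observe()
to([.526,.3146,.078],-.04)
w=robot.snapshot('wrist');c=w['img'][140:260,220:360,::-1];cv2.imwrite('pics/w4c.png',cv2.resize(c,None,fx=5,fy=5,interpolation=cv2.INTER_CUBIC))
T=np.eye(4);T[:3,:3]=cv2.Rodrigues(np.array(s['ee_rot']))[0];T[:3,3]=s['position']
C=np.linalg.inv(T@np.array(w['mount']));w['rvec']=cv2.Rodrigues(C[:3,:3])[0].ravel();w['tvec']=C[:3,3]
x=np.array([np.cos(-.04),np.sin(-.04)])
for a in(.4,.5,.6,.7,.8):
  p=np.array([.54,.314])+x*.03*np.sin(a);q=proj(w,[[*p,.052+.03*np.cos(a)]])[0];print(a,(q+.5-[220,140])*5)
E
```

```text
t 8.375 pos [0.4984 0.3155 0.1028] yaw -0.04 F [ 0.3 -0.5 -0.2] gap 0.003 j6 0.5087253254168141
shift cm [ 2.76 -0.02  2.48] turn -2.8508692806301916e-05
0.4 [622.06840318 417.70898242]
0.5 [640.08384521 413.97996744]
0.6 [656.27548257 409.57090696]
0.7 [670.46832035 404.55424232]
0.8 [682.52710189 399.00935941]
```

View pics/w4c.png

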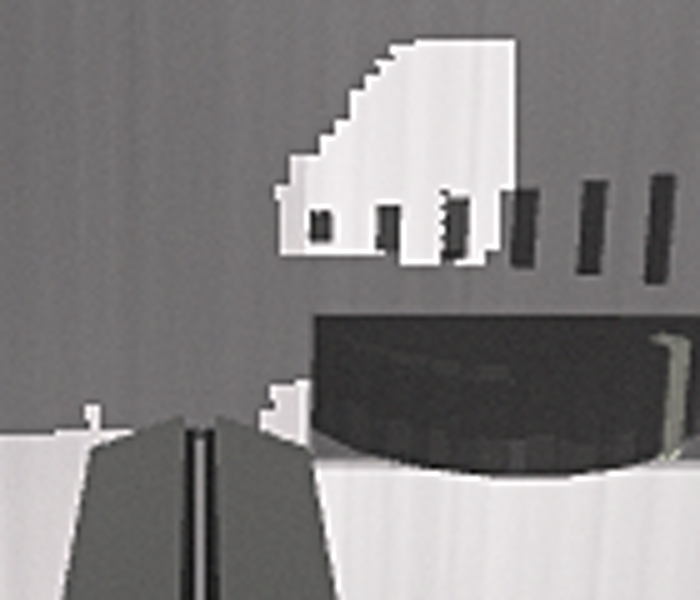

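The line is now at (675,395), about 0.74–0.8 rad, which puts it at the stop. I'll retract upward and run a final check on all three wheels.

>>> step_arm(
  deltas="255 0 0 -5 0; 255 0 0 -11 0; 255 0 0 -17 0; 255 0 0 -22 0; 255 -1 0 -22 0; 255 0 5 -22 0; 255 2 5 -22 0;255 2 5 -22 0; 255 2 5 -22 0",
)

```text
clock: 9.55
position: [0.5153, 0.265, 0.3212]
ee_rot: [3.14, -0.063, -0.004]
contact_force: [-0.6, -0.1, -0.8]
finger_gap: 0.004
```

```bash
python3 - <<'E'
from h import *
from cell import robot
s=robot.observe()
to([.5,.314,.33],-.04)
w=robot.snapshot('wrist')
T=np.eye(4);T[:3,:3]=cv2.Rodrigues(np.array(s['ee_rot']))[0];T[:3,3]=s['position']
C=np.linalg.inv(T@np.array(w['mount']));w['rvec']=cv2.Rodrigues(C[:3,:3])[0].ravel();w['tvec']=C[:3,3]
x=np.array([np.cos(-.04),np.sin(-.04)])
q0=proj(w,[[.54,.314,.082]])[0].astype(int)-[50,40]
for a in(.5,.6,.7,.8):
  p=np.array([.54,.314])+x*.03*np.sin(a);q=proj(w,[[*p,.052+.03*np.cos(a)]])[0];print(a,(q+.5-q0)*6)
c=w['img'][q0[1]:q0[1]+80,q0[0]:q0[0]+100,::-1];cv2.imwrite('pics/w5c.png',cv2.resize(c,None,fx=6,fy=6,interpolation=cv2.INTER_CUBIC))
d0=pickle.load(open('side.pkl','rb'))['img'];d1=robot.snapshot('side')['img']
cr=lambda d,y,x:cv2.resize(d[y:y+50,x:x+60,::-1],None,fx=6,fy=6,interpolation=cv2.INTER_CUBIC)
cv2.imwrite('pics/cmp.png',np.vstack([np.hstack([cr(d,240,140),cr(d,180,245)]) for d in(d0,d1)]))
E
```

```text
t 9.55 pos [0.5153 0.265  0.3212] yaw -0.04 F [-0.6 -0.1 -0.8] gap 0.004 j6 0.4169122860101479
shift cm [-1.72 -4.84 -0.88] turn 0.00018307903997930725
0.5 [375.22160365 246.87457866]
0.6 [386.76866815 246.32290494]
0.7 [397.30685324 245.68988854]
0.8 [406.72696125 244.98371939]
```

View pics/w5c.png

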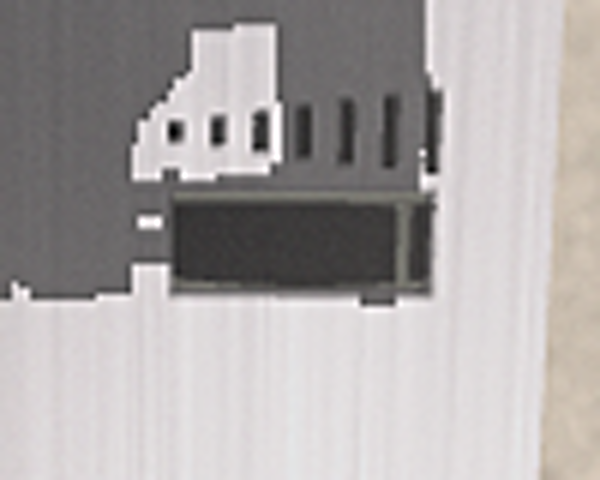

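View pics/cmp.png

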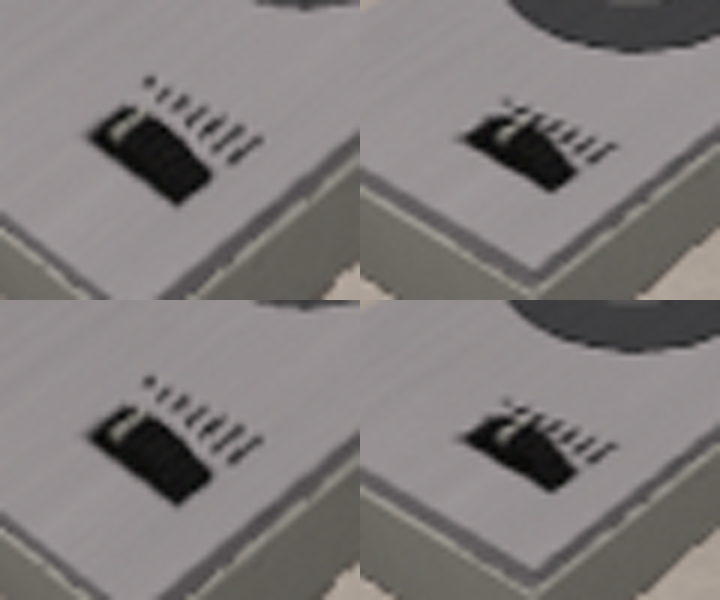

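The line is at (402,243), which is about 0.75–0.8 rad and so at the stop. The other two wheels look the same as before (upper row before, lower row after).

```bash
python3 -c "
from cell import robot
print(robot.job_done())"
```

```text
the job is handed in; nothing more can be done
None
```

I rolled the short wide vessel's thumbwheel away from the robot to its stop, using the shut fingers in two strokes, and handed the job in at about 9.6 s.

- **Wide wheel:** it started at about −0.53 rad. The last wrist picture puts its white line at about 0.75–0.8 rad; it needed to be above 0.55. The second stroke covered more travel than the wheel had left, so it ran into the stop.
- **Other two wheels:** side-camera crops from before and after show both white lines unmoved.
- **Arm:** I lifted it clear to about 0.32 m, where the force readings were only noise. In the readings taken while pressing, force was 3–5 N.
- **One disagreement:** the top camera's range readings put the wide vessel's lid at about 0.166–0.174 m, not the given 0.191 m. The fittings on the lid may account for the difference. I took the crown position from the slot and wheel instead, and the top and wrist cameras agreed on it to about 1 mm.

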